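# Put the printed gears away in their kit nests

## Robot

A 6-joint arm with a two-finger parallel gripper is mounted at the origin on the work surface. World frame = base frame: x ahead of the robot, y to its left, z up, the work surface at z = 0. Lengths are in mm, angles in rad, forces in N, time in s.
With the tool pointing down it reaches from about 275 to 750 mm from the base axis. Payload 10.2 kg.
Tool frame: the origin (TCP) lies at the very end of the fingers, on their centre line; the grasp point (between the pads) lies 19 mm behind it; z points along the fingers, y is the direction in which the jaws open and shut (so a half turn about z gives the same grasp; the last joint's range is limited). The gripper opens to 85 mm and grips with 20 to 120 N. Pads are 22 mm wide; open, the fingers measure 114 mm over their backs; the gripper's body (76 mm by 85 mm) begins 54 mm behind the grasp point. The pads swing forward as they close: fully open they stand 13 mm farther back than shut.
Start: joints at [0.986, 0.313, 1.498, -0, 1.331, -0.223], TCP at [185.841, 491.014, 231.294] pointing down, gripper open.
Joint ranges: [-2.94, 2.94], [-0.97, 2.17], [0.19, 2.56], [-1.23, 4.37], [0.02, 3.11], [-2.88, 2.88]. Speed limits (rad/s): [2.39, 2.39, 3.01, 3.14, 3.14, 3.14].

## Interface

Orientations are given as a unit quaternion [w, x, y, z].
In Python, from rig import sensors, imaging, ctrl gives the robot as it stands.
- The arm moves only by the shell command python3 -m creep 'ROWS' [FORCE]. ROWS is JSON, a list of rows, each an object with "grip": the finger opening in mm, from 0 to 85.4; "linear": the shift along the tool's x, y, z in mm, a list of three; "rot": the turn, a rotation vector about the tool's x, y, z in rad, a list of three. A call has 1 to 12 rows; each row shifts and turns the commanded pose from where the row before left it, along the tool's axes as they then stand; what a row does not reach is not made up. A row lasts 1/12 s, in which the tool goes at most 41.7 mm and 7.16 degrees, less where a joint would pass 70% of its speed; a pose out of reach is approached as far as the arm can. A call with a gripper value outside its range is refused whole. The fingers move at their own pace and stop on an object; FORCE is the grip in N (left out, the last holds). Time passes only in rows, so rows that do not move let the fingers close. It gives the time, the measured TCP pose, the force and the opening at its end, in the units of the state.
- sensors.sense(): the state, without advancing time (a new reading comes with each control period).
- imaging.capture(name): name is "scene" or "top"; returns (picture, depth): 400x640x3 uint8, red, green, blue; 400x640 float32, mm along the optical axis (not along the pixel's ray), 0 where there is no reading.
- imaging.camera_params(name): a dict with "intrinsics" (3x3 intrinsics, pixels), "R" (3x3) and "t" (3): a world point X has camera coordinates R X + t. Camera axes: x right, y down, z forward; pixel columns grow to the right and rows downward; lengths in mm; the calibration is good to about 2 mm. A picture is of the moment at which its call begins. camera_params takes no time and is no camera call.
- ctrl.finish_job(): hands the job in, once; it reports no verdict.
The state is a dict: "time_s": time; "joints": joint angles; "dq": joint speeds; "tau": joint torques, N m; "eef_pos": TCP position; "ee_rot": TCP orientation; "force": force on the tool from outside, world axes, zero at the start; "wrist_torque": the same for the moment, N m; "grip_width": opening from 0.0 (shut) to 1.0 (fully open).
Only numpy, scipy, OpenCV 4.12 (cv2) and the standard library are available. Lean on these libraries where they do the work, as an engineer would, in place of code of your own. Each camera call takes 0.05 s, during which the arm holds its last target.

## Task

Among the white printed parts on the workshop table are four gears (round toothed discs) of different sizes. Put each gear into the round brown nest of its own size, smallest gear in the smallest nest and so on up to the largest, lying flat in the recess with its sleeve upright, and let go. Leave the square flange and the link arm where they are.

Things in the scene. Friction and masses are not known exactly. Their poses are not given: they have to be found in the camera images.
- smallest_gear_mid (a point): loose white printed gear, the smallest of the four: a flat round toothed disc 30 mm in diameter and 5 mm thick, lying flat; a round upright sleeve, 18 mm in diameter, rises from the middle of it to 52 mm above the underside and is the place to grip it. The point is on the gear's axis, half-way up (26 mm above the underside); z points up along the sleeve.
- second_gear_mid (a point): loose white printed gear, the second smallest of the four: a flat round toothed disc 47 mm in diameter and 5 mm thick, lying flat; a round upright sleeve, 18 mm in diameter, rises from the middle of it to 52 mm above the underside and is the place to grip it. The point is on the gear's axis, half-way up (26 mm above the underside); z points up along the sleeve.
- third_gear_mid (a point): loose white printed gear, the second largest of the four: a flat round toothed disc 64 mm in diameter and 5 mm thick, lying flat; a round upright sleeve, 18 mm in diameter, rises from the middle of it to 52 mm above the underside and is the place to grip it. The point is on the gear's axis, half-way up (26 mm above the underside); z points up along the sleeve.
- largest_gear_mid (a point): loose white printed gear, the largest of the four: a flat round toothed disc 81 mm in diameter and 5 mm thick, lying flat; a round upright sleeve, 18 mm in diameter, rises from the middle of it to 52 mm above the underside and is the place to grip it. The point is on the gear's axis, half-way up (26 mm above the underside); z points up along the sleeve.
- square_flange_mid (a point): loose white printed mounting flange, NOT a gear: a square plate 50 x 50 x 5 mm with four dark screw holes; a round upright sleeve, 18 mm in diameter, rises from the middle of it to 52 mm above the underside and is like those of the gears. Point on its axis, 26 mm above the underside; z up.
- link_arm_mid (a point): loose white printed link arm, NOT a gear: a straight bar with round ends, 90 x 24 x 5 mm, long along its x axis; a round upright sleeve, 18 mm in diameter, rises from the middle of it to 52 mm above the underside and is like those of the gears. Point on its axis, 26 mm above the underside; z up.
- smallest_nest: brown fibreboard nest, the smallest of the four, fixed to the table: a shallow round dish 56 mm across outside, its recess 46 mm across (8 mm play all round the smallest gear); recess floor 3 mm and rim 8 mm above the table. Origin at the centre of its underside, at table height.
- second_nest: brown fibreboard nest, the second smallest of the four, fixed to the table: a shallow round dish 73 mm across outside, its recess 63 mm across (8 mm play all round the second gear); recess floor 3 mm and rim 8 mm above the table. Origin at the centre of its underside, at table height.
- third_nest: brown fibreboard nest, the second largest of the four, fixed to the table: a shallow round dish 90 mm across outside, its recess 80 mm across (8 mm play all round the third gear); recess floor 3 mm and rim 8 mm above the table. Origin at the centre of its underside, at table height.
- largest_nest: brown fibreboard nest, the largest of the four, fixed to the table: a shallow round dish 107 mm across outside, its recess 97 mm across (8 mm play all round the largest gear); recess floor 3 mm and rim 8 mm above the table. Origin at the centre of its underside, at table height.
Not all that is in view belongs to the job. What is shaped like the part that bears third_gear_mid but yellow is not meant.

How it is judged (in metres and radians):
At the end, for the whole second after the job is handed in: Each of the four gears lies in the nest of its own size rank: its axis within 12 mm of the nest's centre, flat on the recess floor (middle of the gear less than 31 mm above the nest's underside, sleeve within 0.06 rad of vertical), released and at rest (horizontal distance between smallest_gear_mid and smallest_nest below 0.012 m and z of smallest_gear_mid in the frame of smallest_nest below 0.031 m and angle between each of smallest_gear_mid, second_gear_mid, third_gear_mid, largest_gear_mid's own z axis and vertical below 0.06 rad and linear speed of each of smallest_gear, second_gear, third_gear, largest_gear below 0.01 m/s and contact force between the fingers and smallest_gear below 0.1 N and horizontal distance between second_gear_mid and second_nest below 0.012 m and z of second_gear_mid in the frame of second_nest below 0.031 m and contact force between the fingers and second_gear below 0.1 N and horizontal distance between third_gear_mid and third_nest below 0.012 m and z of third_gear_mid in the frame of third_nest below 0.031 m and contact force between the fingers and third_gear below 0.1 N and horizontal distance between largest_gear_mid and largest_nest below 0.012 m and z of largest_gear_mid in the frame of largest_nest below 0.031 m and contact force between the fingers and largest_gear below 0.1 N); the robot touches nothing.
It fails at once if the square flange is moved more than 25 mm or knocked over (distance of square_flange_mid from where it was at the start of the episode above 0.025 m or angle between square_flange_mid's own z axis and vertical above 0.6 rad).
It fails at once if the link arm is moved more than 25 mm or knocked over (distance of link_arm_mid from where it was at the start of the episode above 0.025 m or angle between link_arm_mid's own z axis and vertical above 0.6 rad).
It also fails if it takes over 104 s, if anything falls off the work surface, if the arm or the gripper's body presses on something with over 40 N, if the wrist force passes 120 N, or if a joint passes its speed limit or range.

## Working session

There is one attempt and no reset: what is moved stays moved. The work goes in short steps, Python scripts to look and compute and a shell command to move; the robot and the scene stay as the last step left them, time stands still between calls to the robot, and variables do not carry over. Pictures are saved under pics/ and viewed, and the job is handed in when it is done.

```bash
mkdir -p pics; ls
python3 - <<'E'
from rig import sensors, imaging, ctrl
import cv2,numpy as np
print(sensors.sense())
for n in ("top","scene"):
    p,d=imaging.capture(n); cv2.imwrite(f"pics/{n}0.png",p[:,:,::-1]); np.save(f"pics/{n}0.npy",d)
    print({k:np.round(v,3).tolist() if not isinstance(v,str) else v for k,v in imaging.camera_params(n).items()})
E
```

```text
pics
{'time_s': 0.0, 'joints': array([ 9.85591431e-01,  3.13492887e-01,  1.49844381e+00,  3.55462901e-05,
        1.33101447e+00, -2.23405694e-01]), 'dq': array([ 0.00076095,  0.00214094,  0.00080916, -0.00043403, -0.00061703,
       -0.00065267]), 'tau': array([ 2.78772004e-04, -4.12274015e+01, -2.59736431e+01, -1.97020167e-04,
        4.20753640e-03,  2.02425178e-05]), 'eef_pos': array([185.68618104, 490.78791533, 230.71060571]), 'ee_rot': array([-2.83075380e-04,  1.79918689e-01,  9.83681251e-01, -6.17699942e-04]), 'force': array([ 0.32435769,  0.48922151, -0.0855207 ]), 'wrist_torque': array([0.01937111, 0.05582693, 0.0233424 ]), 'grip_width': 1.0002466687395308}
{'intrinsics': [[499.994, 0.0, 319.284], [0.0, 499.994, 200.713], [0.0, 0.0, 1.0]], 'R': [[-0.009, -1.0, -0.021], [-0.997, 0.011, -0.077], [0.078, 0.02, -0.997]], 't': [20.194, 517.301, 1281.68]}
{'intrinsics': [[412.894, 0.0, 313.451], [0.0, 412.894, 195.097], [0.0, 0.0, 1.0]], 'R': [[-0.507, 0.862, -0.022], [0.6, 0.334, -0.727], [-0.619, -0.382, -0.687]], 't': [263.532, -281.148, 1263.361]}
```

View pics/top0.png

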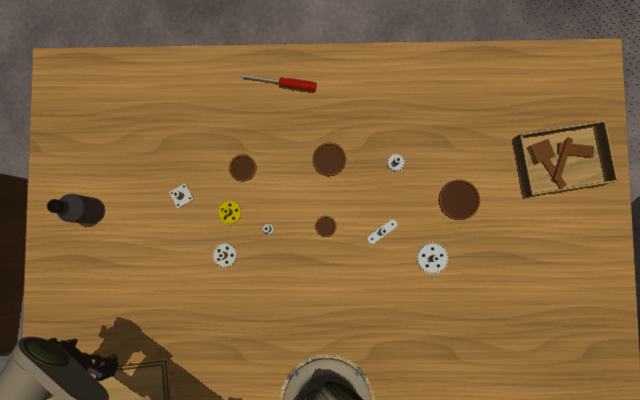

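View pics/scene0.png

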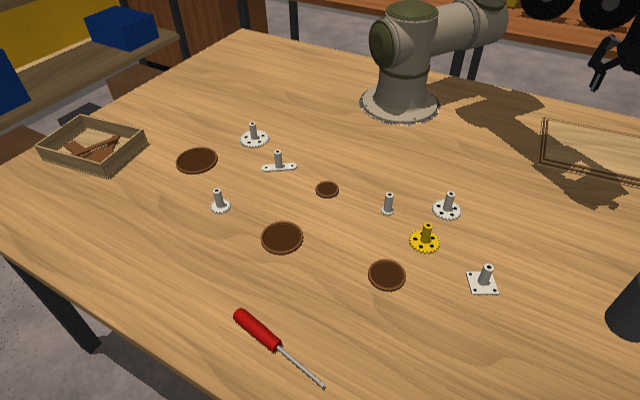

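The top view shows four nests: smallest at (326,226), second (242,168), third (329,159) and largest (459,200). It also shows the white gears: smallest (268,229), second (396,162), third (225,255) and largest (433,258). The flange is at (181,196), the link arm at (382,232) and the yellow decoy at (230,212). Next I'll refine these positions.

```bash
cat > h.py <<'E'
import numpy as np, cv2
from rig import sensors, imaging
def world(n,us,vs,zc):
    c=imaging.camera_params(n);K=np.array(c["intrinsics"]);R=np.array(c["R"]);t=np.array(c["t"])
    r=np.stack([(us-K[0,2])/K[0,0],(vs-K[1,2])/K[1,1],np.ones_like(us)],-1)*zc[...,None]
    return (r-t)@R
def cloud(n,d):
    v,u=np.mgrid[0:400,0:640].astype(float)
    return world(n,u,v,d.astype(float))
def plane(n,u,v,z):
    a=world(n,np.array([float(u)]),np.array([float(v)]),np.array([500.]))[0];b=world(n,np.array([float(u)]),np.array([float(v)]),np.array([1000.]))[0]
    return a+(b-a)*(z-a[2])/(b[2]-a[2])
E
python3 - <<'E'
from h import *
n="top"
im=cv2.imread("pics/top0.png");d=np.load("pics/top0.npy");W=cloud(n,d)
hsv=cv2.cvtColor(im,cv2.COLOR_BGR2HSV)
print("table z",np.median(W[100:140,350:480,2]))
for nm,u,v,r in [("n1",326,226,15),("n2",242,168,18),("n3",329,159,22),("n4",459,200,26)]:
    s=np.s_[v-r:v+r+1,u-r:u+r+1]
    m=(hsv[s][...,2]<105).astype(np.uint8)
    c=max(cv2.findContours(m,0,2)[0],key=cv2.contourArea)
    (cx,cy),(a,b),_=cv2.fitEllipse(c); 
    print(nm,a,b,"px",cx+u-r,cy+v-r,plane(n,cx+u-r,cy+v-r,6).round(1), "floor z",W[v,u,2].round(1))
for nm,u,v,r in [("g1",268,229,10),("g2",396,162,14),("g3",225,255,16),("g4",433,258,20),("flange",181,196,16),("link",382,232,18),("yel",230,212,16)]:
    s=np.s_[v-r:v+r+1,u-r:u+r+1]
    P=W[s].reshape(-1,3); top=P[P[:,2]>43]
    h=hsv[s]; m=((h[...,1]<60)&(h[...,2]>130)).astype(np.uint8); m=cv2.morphologyEx(m,cv2.MORPH_CLOSE,np.ones((5,5)))
    c=max(cv2.findContours(m,0,2)[0],key=cv2.contourArea);(cx,cy),rad=cv2.minEnclosingCircle(c)
    print(nm,"disc",plane(n,cx+u-r,cy+v-r,5).round(1),"D",round(rad*2/.39),"sleeve top",len(top),top.mean(0).round(1),((top.min(0)+top.max(0))/2).round(1))
k=im[130:290,160:500]; cv2.imwrite("pics/crop0.png",cv2.resize(k,None,fx=2.3,fy=2.3,interpolation=cv2.INTER_CUBIC))
E
```

```text
table z -0.24463788828505484
n1 18.925670623779297 19.470684051513672 px 325.1127452850342 226.4061574935913 [450.9   0.7   6. ] floor z 2.3
n2 25.464195251464844 25.612031936645508 px 242.3555736541748 168.05997467041016 [607.7 218.8   6. ] floor z 4.4
n3 31.933032989501953 32.141971588134766 px 328.7265224456787 159.50944709777832 [627.8 -10.6   6. ] floor z 8.5
n4 38.74211883544922 39.86564254760742 px 458.30452728271484 199.64121627807617 [ 517.5 -348.6    6. ] floor z 3.5
g1 disc [446.1 150.9   5. ] D 27 sleeve top 44 [444.4 139.3 138. ] [435.6  73.8 680.7]
g2 disc [ 619.8 -187.2    5. ] D 44 sleeve top 42 [ 604.7 -174.4  142.5] [ 522.1 -103.   682.7]
g3 disc [380. 266.   5.] D 60 sleeve top 52 [385.7 222.3 246.1] [394.4 130.8 680.9]
g4 disc [ 367.2 -276.8    5. ] D 79 sleeve top 55 [ 377.5 -223.2  304.9] [ 388.5 -147.5  681. ]
flange disc [536.7 382.8   5. ] D 62 sleeve top 42 [531.4 362.6 110.9] [480.4 189.6 681.3]
link disc [ 436.2 -147.9    5. ] D 87 sleeve top 49 [ 433.7 -122.9  283.9] [430.4 -83.4 682.6]Traceback (most recent call last):
  File "<stdin>", line 16, in <module>
ValueError: max() iterable argument is empty
```

Run:
```python
from h import *
from scipy.optimize import least_squares
for n,rad in(("top",35),("scene",45)):
    d=np.load(f"pics/{n}0.npy");W=cloud(n,d);P=W[(d>0)&(d<1500)]
    for nm,x,y in [("g1",446,151),("g2",620,-187),("g3",380,266),("g4",367,-277),("flange",537,383),("link",436,-148),("yel",496,250)]:
        q=P[np.hypot(P[:,0]-x,P[:,1]-y)<25]; t=q[(q[:,2]>46)&(q[:,2]<60)]
        s=q[(q[:,2]>12)&(q[:,2]<46)]
        print(n,nm,"top",len(t),np.round(t.mean(0),1) if len(t) else 0,((t.min(0)+t.max(0))/2).round(1) if len(t) else 0, len(s))
n="scene";im=cv2.imread("pics/scene0.png");hsv=cv2.cvtColor(im,cv2.COLOR_BGR2HSV)
for nm,u,v,r in [("n1",327,189,16),("n2",387,275,24),("n3",282,238,26),("n4",197,160,26)]:
    s=np.s_[v-r:v+r+1,u-r:u+r+1]
    m=(hsv[s][...,2]<105).astype(np.uint8)
    c=max(cv2.findContours(m,0,2)[0],key=cv2.contourArea)
    (cx,cy),(a,b),_=cv2.fitEllipse(c)
    print(nm,a,b,cx+u-r,cy+v-r,plane(n,cx+u-r,cy+v-r,7).round(1))
im=cv2.imread("pics/top0.png")
k=im[130:290,160:500]; cv2.imwrite("pics/crop0.png",cv2.resize(k,None,fx=2.3,fy=2.3,interpolation=cv2.INTER_CUBIC))
im=cv2.imread("pics/scene0.png")
k=im[110:300,170:510]; cv2.imwrite("pics/crop1.png",cv2.resize(k,None,fx=2.3,fy=2.3,interpolation=cv2.INTER_CUBIC))
```

```text
top g1 top 40 [446.6 150.3  51.8] [447.1 150.2  51.6] 10
top g2 top 39 [ 619.2 -187.    52.1] [ 619.6 -187.3   52. ] 17
top g3 top 42 [380.1 264.9  51.5] [379.9 264.5  51.5] 19
top g4 top 43 [ 367.6 -276.5   51.9] [ 367.9 -276.6   51.3] 17
top flange top 39 [537.  381.1  50.7] [536.5 381.3  51.3] 24
top link top 40 [ 437.5 -148.1   51.2] [ 436.7 -148.2   52.5] 9
top yel top 38 [492.1 252.2  51.8] [491.3 252.7  51.6] 18
scene g1 top 54 [449.  149.4  50.9] [447.5 149.   50.2] 90
scene g2 top 49 [ 622.7 -187.3   51.2] [ 622.3 -188.1   50.7] 91
scene g3 top 51 [382.9 263.9  51.1] [381.  263.6  50.1] 97
scene g4 top 33 [ 370.4 -277.6   50.8] [ 370.3 -278.4   50.1] 67
scene flange top 84 [539.4 380.4  51. ] [538.5 380.6  50.3] 124
scene link top 42 [ 440.8 -148.8   50.9] [ 439.1 -150.2   50.2] 73
scene yel top 62 [494.7 251.7  51.1] [493.1 251.6  50. ] 102
n1 14.953216552734375 21.549238204956055 327.0006275177002 189.48211288452148 [455.2  -0.7   7. ]
n2 25.76120376586914 33.08124542236328 386.54040145874023 273.9883975982666 [610.1 217.2   7. ]
n3 27.848180770874023 37.926151275634766 281.26977157592773 236.51350784301758 [630.6 -13.7   7. ]
n4 24.82911491394043 40.59497833251953 196.3780117034912 160.56405639648438 [ 522.8 -349.7    7. ]
```

View pics/crop0.png

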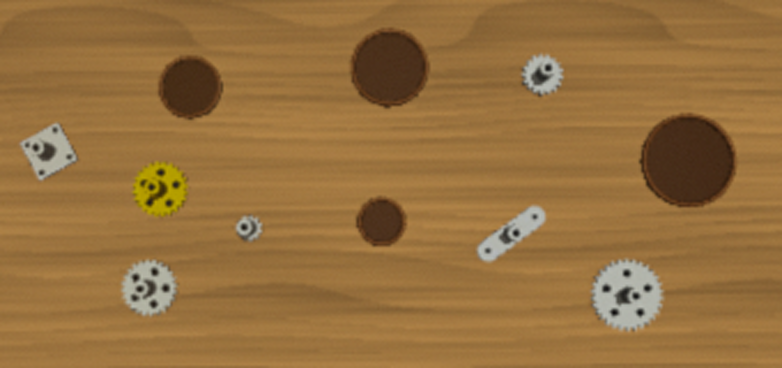

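View pics/crop1.png

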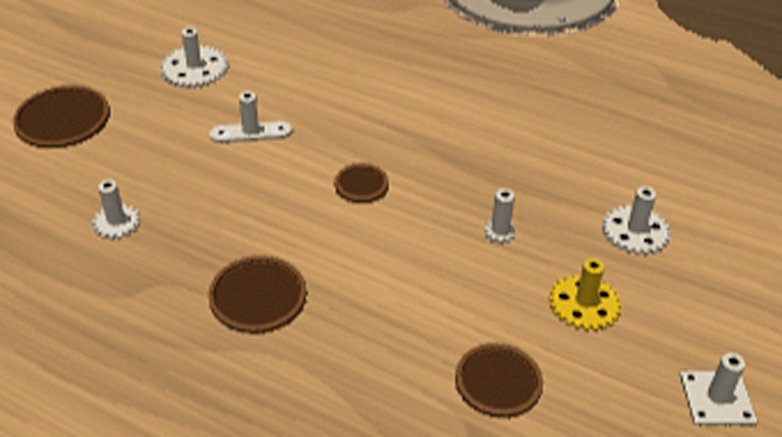

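```bash
python3 -m creep '[{"grip":50,"linear":[0,0,20],"rot":[0,0,-0.0905]},{"grip":50,"linear":[0,0,20],"rot":[0,0,-0.0905]},{"grip":50,"linear":[0,0,20],"rot":[0,0,-0.0905]},{"grip":50,"linear":[0,0,20],"rot":[0,0,-0.0903]},{"grip":50,"linear":[-25,-28,0],"rot":[0,0,0]},{"grip":50,"linear":[-25,-28,0],"rot":[0,0,0]},{"grip":50,"linear":[-25,-28,0],"rot":[0,0,0]},{"grip":50,"linear":[-25,-28,0],"rot":[0,0,0]},{"grip":50,"linear":[-25,-28,0],"rot":[0,0,0]},{"grip":50,"linear":[-25,-28,0],"rot":[0,0,0]},{"grip":50,"linear":[-25,-28,0],"rot":[0,0,0]},{"grip":50,"linear":[0,0,0],"rot":[0,0,0]}]' 40
```

```text
time_s: 1.1
eef_pos: [364.3, 291.2, 151.2]
ee_rot: [0.0, 0.003, 1.0, -0.0]
force: [-0.6, 0.5, -0.2]
grip_width: 0.589
```

```bash
python3 -m creep '[{"grip":50,"linear":[-8.4,-13.2,20],"rot":[0,0,0]},{"grip":50,"linear":[-8.3,-13.2,30],"rot":[0,0,0]},{"grip":50,"linear":[0,0,20],"rot":[0,0,0]},{"grip":50,"linear":[0,0,0],"rot":[0,0,0]},{"grip":50,"linear":[0,0,0],"rot":[0,0,0]}]' 40
python3 - <<'E'
from h import *
for n,(u,v) in (("top",(225,250)),("scene",(447,190))):
    p,d=imaging.capture(n);k=p[v-60:v+60,u-80:u+80,::-1];cv2.imwrite(f"pics/a_{n}.png",cv2.resize(k,None,fx=4,fy=4,interpolation=cv2.INTER_CUBIC))
E
```

```text
time_s: 1.52
eef_pos: [377.1, 268.7, 81.1]
ee_rot: [-0.001, 0.0, 1.0, -0.0]
force: [-0.5, -0.0, 0.1]
grip_width: 0.59
```

View pics/a_scene.png

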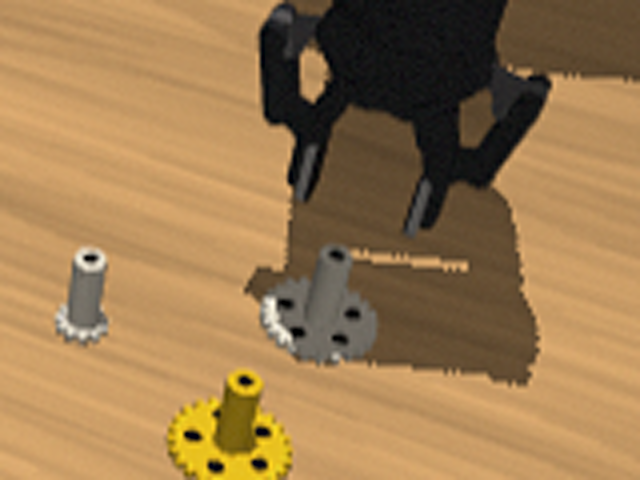

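The open fingers straddle the third gear's sleeve, which shows at (330,290) in the crop. I need +4 mm in x, -4 mm in y, then 61 mm down.

```bash
python3 -m creep '[{"grip":50,"linear":[-3.9,-4,15],"rot":[0,0,0]},{"grip":50,"linear":[0,0,23],"rot":[0,0,0]},{"grip":50,"linear":[0,0,23],"rot":[0,0,0]},{"grip":50,"linear":[0,0,0],"rot":[0,0,0]},{"grip":10,"linear":[0,0,0],"rot":[0,0,0]},{"grip":10,"linear":[0,0,0],"rot":[0,0,0]},{"grip":10,"linear":[0,0,0],"rot":[0,0,0]},{"grip":10,"linear":[0,0,0],"rot":[0,0,0]},{"grip":10,"linear":[0,0,0],"rot":[0,0,0]},{"grip":10,"linear":[0,0,0],"rot":[0,0,0]}]' 40
```

```text
time_s: 2.45
eef_pos: [382.4, 265.2, 22.1]
ee_rot: [0.002, -0.0, 1.0, 0.001]
force: [-0.9, 0.5, 6.8]
grip_width: 0.194
```

```bash
python3 -m creep '[{"grip":10,"linear":[0,0,-10],"rot":[0,0,0]},{"grip":10,"linear":[0,0,-20],"rot":[0,0,0]},{"grip":10,"linear":[0,0,-30],"rot":[0,0,0]},{"grip":10,"linear":[0,0,-30],"rot":[0,0,0]},{"grip":10,"linear":[0,0,0],"rot":[0,0,0]},{"grip":10,"linear":[0,0,0],"rot":[0,0,0]}]' 60
python3 - <<'E'
from h import *
for n,(u,v) in (("scene",(447,170)),):
    p,d=imaging.capture(n);k=p[v-60:v+60,u-80:u+80,::-1];cv2.imwrite(f"pics/b_{n}.png",cv2.resize(k,None,fx=4,fy=4,interpolation=cv2.INTER_CUBIC))
E
```

```text
time_s: 2.95
eef_pos: [382.2, 265.0, 112.5]
ee_rot: [0.002, -0.0, 1.0, 0.001]
force: [-0.7, -0.3, -0.7]
grip_width: 0.187
```

View pics/b_scene.png

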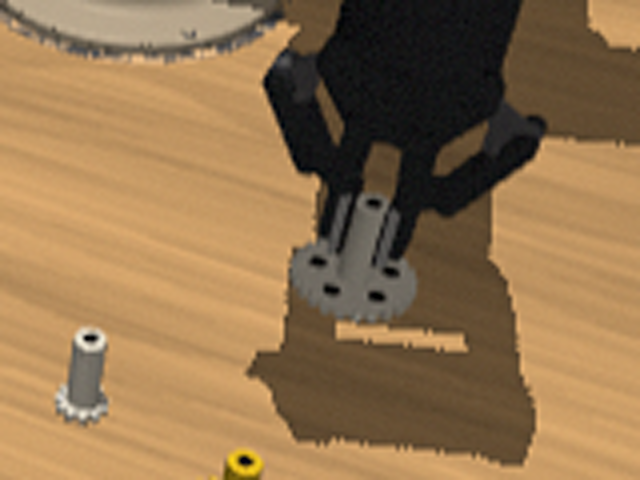

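```bash
python3 -m creep '[{"grip":10,"linear":[-14.7,-17.7,0],"rot":[0,0,0]},{"grip":10,"linear":[-24.7,-27.7,0],"rot":[0,0,0]},{"grip":10,"linear":[-24.7,-27.7,0],"rot":[0,0,0]},{"grip":10,"linear":[-24.7,-27.7,0],"rot":[0,0,0]},{"grip":10,"linear":[-24.7,-27.7,0],"rot":[0,0,0]},{"grip":10,"linear":[-24.7,-27.7,0],"rot":[0,0,0]},{"grip":10,"linear":[-24.7,-27.7,0],"rot":[0,0,0]},{"grip":10,"linear":[-24.7,-27.7,0],"rot":[0,0,0]},{"grip":10,"linear":[-24.7,-27.7,0],"rot":[0,0,0]},{"grip":10,"linear":[-24.7,-27.7,0],"rot":[0,0,0]},{"grip":10,"linear":[-10,-10,0],"rot":[0,0,0]},{"grip":10,"linear":[0,0,0],"rot":[0,0,0]}]'; python3 -m creep '[{"grip":10,"linear":[0,0,20],"rot":[0,0,0]},{"grip":10,"linear":[0,0,25],"rot":[0,0,0]},{"grip":10,"linear":[0,0,0],"rot":[0,0,0]},{"grip":10,"linear":[0,0,0],"rot":[0,0,0]}]'
python3 - <<'E'
from h import *
for n,(u,v) in (("scene",(281,205)),("top",(329,159))):
    p,d=imaging.capture(n);k=p[v-60:v+60,u-80:u+80,::-1];cv2.imwrite(f"pics/c_{n}.png",cv2.resize(k,None,fx=4,fy=4,interpolation=cv2.INTER_CUBIC))
E
```

```text
time_s: 4.0
eef_pos: [629.3, -15.1, 108.5]
ee_rot: [-0.001, 0.002, 1.0, 0.0]
force: [-0.7, -0.5, -1.2]
grip_width: 0.191
time_s: 4.33
eef_pos: [627.1, -11.5, 64.1]
ee_rot: [-0.002, -0.0, 1.0, 0.0]
force: [-0.5, -0.4, -0.2]
grip_width: 0.193
```

View pics/c_scene.png

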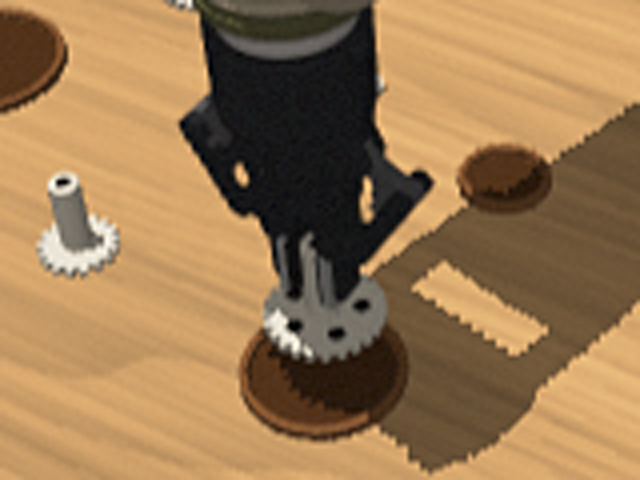

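View pics/c_top.png

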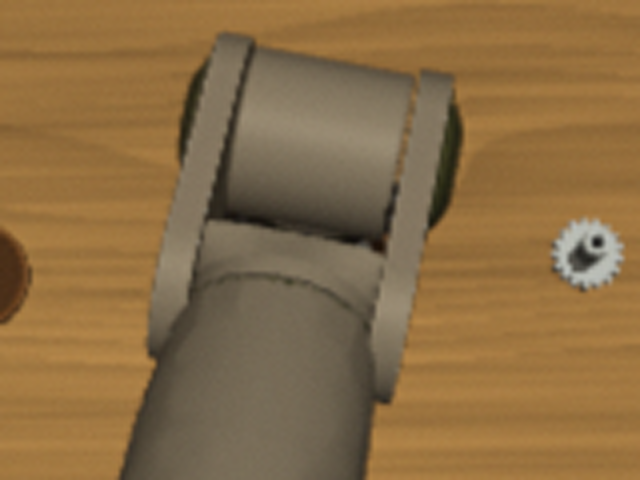

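The scene view puts the gear (crop (325,315)) over the third nest, whose centre is at (323,380). The gear's shadow falls inside the nest. I'll lower it now.

```bash
python3 -m creep '[{"grip":10,"linear":[-1.5,0,15],"rot":[0,0,0]},{"grip":10,"linear":[0,0,12],"rot":[0,0,0]},{"grip":10,"linear":[0,0,8],"rot":[0,0,0]},{"grip":10,"linear":[0,0,3.5],"rot":[0,0,0]},{"grip":10,"linear":[0,0,0],"rot":[0,0,0]},{"grip":10,"linear":[0,0,0],"rot":[0,0,0]}]';python3 -m creep '[{"grip":24,"linear":[0,0,0],"rot":[0,0,0]},{"grip":30,"linear":[0,0,0],"rot":[0,0,0]},{"grip":45,"linear":[0,0,0],"rot":[0,0,0]},{"grip":50,"linear":[0,0,0],"rot":[0,0,0]},{"grip":50,"linear":[0,0,0],"rot":[0,0,0]},{"grip":50,"linear":[0,0,-15],"rot":[0,0,0]},{"grip":50,"linear":[0,0,-25],"rot":[0,0,0]},{"grip":50,"linear":[0,0,-30],"rot":[0,0,0]},{"grip":50,"linear":[0,0,-5],"rot":[0,0,0]},{"grip":50,"linear":[0,0,0],"rot":[0,0,0]}]'
python3 - <<'E'
from h import *
for n,(u,v) in (("scene",(281,205)),):
    p,d=imaging.capture(n);k=p[v-60:v+60,u-80:u+80,::-1];cv2.imwrite(f"pics/d_{n}.png",cv2.resize(k,None,fx=4,fy=4,interpolation=cv2.INTER_CUBIC))
E
```

```text
time_s: 4.93
eef_pos: [630.1, -12.4, 27.2]
ee_rot: [0.0, 0.0, 1.0, -0.0]
force: [-0.0, 0.2, -0.4]
grip_width: 0.189
time_s: 5.77
eef_pos: [631.0, -12.6, 104.1]
ee_rot: [0.002, -0.0, 1.0, -0.0]
force: [-0.9, 0.2, -0.3]
grip_width: 0.585
```

View pics/d_scene.png

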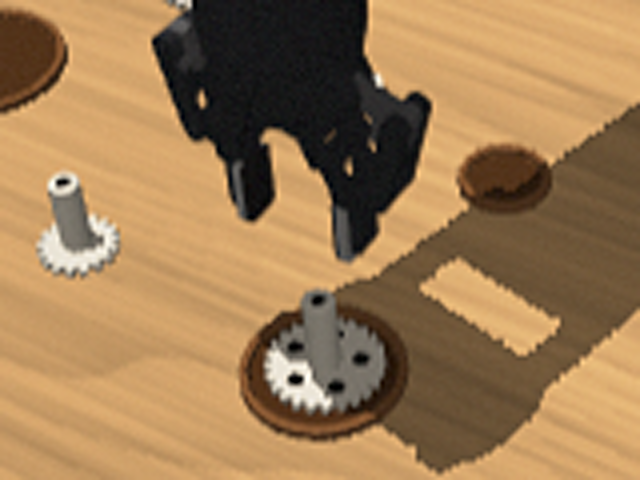

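The third gear lies flat and centred in its nest at crop (323,365). The second gear is next.

```bash
python3 -m creep '[{"grip":50,"linear":[2,-24.4,0],"rot":[0,0,0]},{"grip":50,"linear":[2,-35,0],"rot":[0,0,0]},{"grip":50,"linear":[2,-35,0],"rot":[0,0,0]},{"grip":50,"linear":[2,-35,0],"rot":[0,0,0]},{"grip":50,"linear":[2,-30,10],"rot":[0,0,0]},{"grip":50,"linear":[0,-15,15],"rot":[0,0,0]},{"grip":50,"linear":[0,0,0],"rot":[0,0,0]},{"grip":50,"linear":[0,0,0],"rot":[0,0,0]},{"grip":50,"linear":[0,0,0],"rot":[0,0,0]}]' 40
```

```text
time_s: 6.57
eef_pos: [619.8, -185.8, 76.3]
ee_rot: [-0.001, -0.0, 1.0, 0.0]
force: [0.1, 0.6, 0.1]
grip_width: 0.586
```

Descend 54 mm, grip, and lift.

```bash
python3 -m creep '[{"grip":50,"linear":[-0.5,-1,24],"rot":[0,0,0]},{"grip":50,"linear":[0,0,20],"rot":[0,0,0]},{"grip":50,"linear":[0,0,10],"rot":[0,0,0]},{"grip":50,"linear":[0,0,0],"rot":[0,0,0]},{"grip":50,"linear":[0,0,0],"rot":[0,0,0]},{"grip":10,"linear":[0,0,0],"rot":[0,0,0]},{"grip":10,"linear":[0,0,0],"rot":[0,0,0]},{"grip":10,"linear":[0,0,0],"rot":[0,0,0]},{"grip":10,"linear":[0,0,0],"rot":[0,0,0]},{"grip":10,"linear":[0,0,0],"rot":[0,0,0]},{"grip":10,"linear":[0,0,0],"rot":[0,0,0]},{"grip":10,"linear":[0,0,0],"rot":[0,0,0]}]' 50;  python3 -m creep '[{"grip":10,"linear":[0,0,-10],"rot":[0,0,0]},{"grip":10,"linear":[0,0,-20],"rot":[0,0,0]},{"grip":10,"linear":[0,0,-30],"rot":[0,0,0]},{"grip":10,"linear":[0,0,-30],"rot":[0,0,0]},{"grip":10,"linear":[0,0,0],"rot":[0,0,0]},{"grip":10,"linear":[0,0,0],"rot":[0,0,0]}]' 60
python3 - <<'E'
from h import *
for n,(u,v) in (("scene",(240,180)),):
    p,d=imaging.capture(n);k=p[v-60:v+60,u-80:u+80,::-1];cv2.imwrite(f"pics/e_{n}.png",cv2.resize(k,None,fx=4,fy=4,interpolation=cv2.INTER_CUBIC))
E
```

```text
time_s: 7.57
eef_pos: [621.1, -188.0, 24.2]
ee_rot: [0.001, 0.0, 1.0, -0.0]
force: [-0.9, 1.2, 6.1]
grip_width: 0.192
time_s: 8.07
eef_pos: [621.1, -188.1, 115.0]
ee_rot: [0.002, 0.0, 1.0, -0.001]
force: [-0.8, 0.4, -1.1]
grip_width: 0.19
```

View pics/e_scene.png

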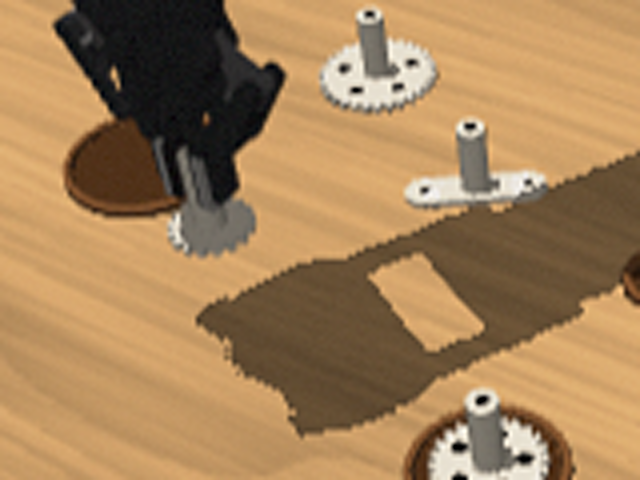

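The second gear is held at crop (212,225). Moving it to the second nest.

```bash
python3 -m creep '[{"grip":10,"linear":[1,26,0],"rot":[0,0,0]},{"grip":10,"linear":[1,36,0],"rot":[0,0,0]},{"grip":10,"linear":[1,36,0],"rot":[0,0,0]},{"grip":10,"linear":[1,36,0],"rot":[0,0,0]},{"grip":10,"linear":[1,36,0],"rot":[0,0,0]},{"grip":10,"linear":[1,36,0],"rot":[0,0,0]},{"grip":10,"linear":[1,36,0],"rot":[0,0,0]},{"grip":10,"linear":[1,36,0],"rot":[0,0,0]},{"grip":10,"linear":[1,36,0],"rot":[0,0,0]},{"grip":10,"linear":[1,36,0],"rot":[0,0,0]},{"grip":10,"linear":[1,36,0],"rot":[0,0,0]},{"grip":10,"linear":[1,20,0],"rot":[0,0,0]}]'; python3 -m creep '[{"grip":10,"linear":[0,0,20],"rot":[0,0,0]},{"grip":10,"linear":[0,0,25],"rot":[0,0,0]},{"grip":10,"linear":[0,0,0],"rot":[0,0,0]},{"grip":10,"linear":[0,0,0],"rot":[0,0,0]},{"grip":10,"linear":[0,0,0],"rot":[0,0,0]}]'
python3 - <<'E'
from h import *
for n,(u,v) in (("scene",(387,245)),):
    p,d=imaging.capture(n);k=p[v-60:v+60,u-80:u+80,::-1];cv2.imwrite(f"pics/f_{n}.png",cv2.resize(k,None,fx=4,fy=4,interpolation=cv2.INTER_CUBIC))
E
```

```text
time_s: 9.12
eef_pos: [607.0, 221.7, 111.2]
ee_rot: [-0.001, -0.001, 1.0, 0.0]
force: [0.2, 0.1, 0.1]
grip_width: 0.189
time_s: 9.53
eef_pos: [608.7, 218.0, 68.5]
ee_rot: [0.0, 0.0, 1.0, 0.0]
force: [-0.1, 0.4, -0.1]
grip_width: 0.193
```

View pics/f_scene.png

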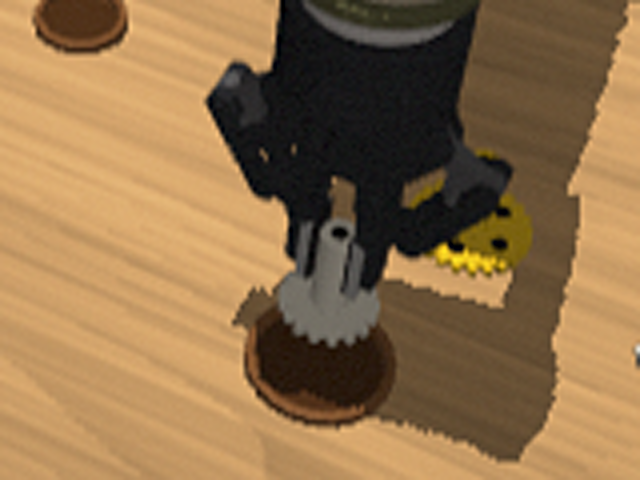

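The second gear (crop (328,305)) is above its nest, whose centre is at (320,358). Lowering by 40.5 mm.

```bash
python3 -m creep '[{"grip":10,"linear":[0,0,15],"rot":[0,0,0]},{"grip":10,"linear":[0,0,14],"rot":[0,0,0]},{"grip":10,"linear":[0,0,8],"rot":[0,0,0]},{"grip":10,"linear":[0,0,4],"rot":[0,0,0]},{"grip":10,"linear":[0,0,0],"rot":[0,0,0]},{"grip":10,"linear":[0,0,0],"rot":[0,0,0]}]';python3 -m creep '[{"grip":24,"linear":[0,0,0],"rot":[0,0,0]},{"grip":30,"linear":[0,0,0],"rot":[0,0,0]},{"grip":45,"linear":[0,0,0],"rot":[0,0,0]},{"grip":50,"linear":[0,0,0],"rot":[0,0,0]},{"grip":50,"linear":[0,0,0],"rot":[0,0,0]},{"grip":50,"linear":[0,0,-15],"rot":[0,0,0]},{"grip":50,"linear":[0,0,-25],"rot":[0,0,0]},{"grip":50,"linear":[0,0,-30],"rot":[0,0,0]},{"grip":50,"linear":[0,0,-5],"rot":[0,0,0]},{"grip":50,"linear":[0,0,0],"rot":[0,0,0]}]'
python3 - <<'E'
from h import *
for n,(u,v) in (("scene",(387,245)),):
    p,d=imaging.capture(n);k=p[v-60:v+60,u-80:u+80,::-1];cv2.imwrite(f"pics/g_{n}.png",cv2.resize(k,None,fx=4,fy=4,interpolation=cv2.INTER_CUBIC))
E
```

```text
time_s: 10.08
eef_pos: [609.0, 218.2, 27.8]
ee_rot: [0.001, 0.0, 1.0, 0.0]
force: [0.4, -0.8, -0.5]
grip_width: 0.191
time_s: 10.92
eef_pos: [609.5, 218.4, 104.2]
ee_rot: [0.002, -0.0, 1.0, 0.0]
force: [0.2, -0.2, 0.2]
grip_width: 0.589
```

View pics/g_scene.png

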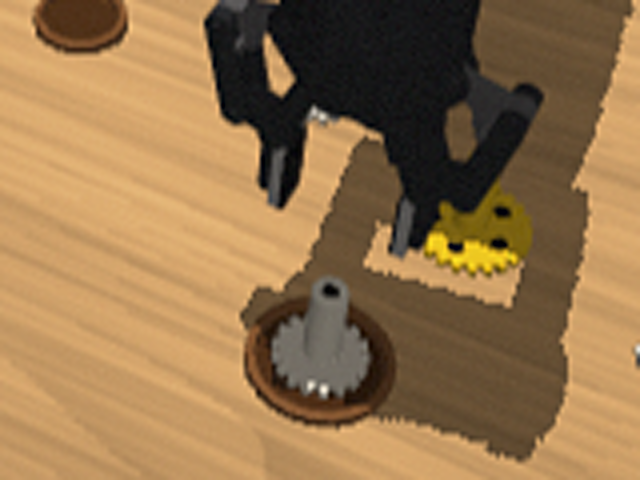

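The second gear is flat in its nest at crop (322,355). The smallest gear is next.

```bash
python3 -m creep '[{"grip":50,"linear":[22,-9.4,0],"rot":[0,0,0]},{"grip":50,"linear":[32,-13.5,0],"rot":[0,0,0]},{"grip":50,"linear":[32,-13.5,0],"rot":[0,0,0]},{"grip":50,"linear":[32,-13.5,0],"rot":[0,0,0]},{"grip":50,"linear":[32,-13.5,10],"rot":[0,0,0]},{"grip":50,"linear":[12,-5,15],"rot":[0,0,0]},{"grip":50,"linear":[0,0,0],"rot":[0,0,0]},{"grip":50,"linear":[0,0,0],"rot":[0,0,0]},{"grip":50,"linear":[0,0,0],"rot":[0,0,0]}]' 40
```

```text
time_s: 11.72
eef_pos: [447.5, 150.0, 76.9]
ee_rot: [0.0, 0.0, 1.0, 0.0]
force: [0.7, 0.1, 0.1]
grip_width: 0.586
```

```bash
python3 -m creep '[{"grip":50,"linear":[0,0,24],"rot":[0,0,0]},{"grip":50,"linear":[0,0,20],"rot":[0,0,0]},{"grip":50,"linear":[0,0,10],"rot":[0,0,0]},{"grip":50,"linear":[0,0,0],"rot":[0,0,0]},{"grip":50,"linear":[0,0,0],"rot":[0,0,0]},{"grip":10,"linear":[0,0,0],"rot":[0,0,0]},{"grip":10,"linear":[0,0,0],"rot":[0,0,0]},{"grip":10,"linear":[0,0,0],"rot":[0,0,0]},{"grip":10,"linear":[0,0,0],"rot":[0,0,0]},{"grip":10,"linear":[0,0,0],"rot":[0,0,0]},{"grip":10,"linear":[0,0,0],"rot":[0,0,0]},{"grip":10,"linear":[0,0,0],"rot":[0,0,0]}]' 50;  python3 -m creep '[{"grip":10,"linear":[0,0,-10],"rot":[0,0,0]},{"grip":10,"linear":[0,0,-20],"rot":[0,0,0]},{"grip":10,"linear":[0,0,-30],"rot":[0,0,0]},{"grip":10,"linear":[0,0,-30],"rot":[0,0,0]},{"grip":10,"linear":[0,0,0],"rot":[0,0,0]},{"grip":10,"linear":[0,0,0],"rot":[0,0,0]}]' 60
python3 - <<'E'
from h import *
for n,(u,v) in (("scene",(380,180)),):
    p,d=imaging.capture(n);k=p[v-60:v+60,u-80:u+80,::-1];cv2.imwrite(f"pics/i_{n}.png",cv2.resize(k,None,fx=4,fy=4,interpolation=cv2.INTER_CUBIC))
E
```

```text
time_s: 12.72
eef_pos: [447.1, 149.9, 23.7]
ee_rot: [0.001, -0.0, 1.0, 0.0]
force: [-0.2, -0.1, 6.6]
grip_width: 0.191
time_s: 13.22
eef_pos: [447.0, 149.9, 114.4]
ee_rot: [0.002, -0.0, 1.0, 0.0]
force: [-0.3, -0.2, -1.3]
grip_width: 0.194
```

View pics/i_scene.png

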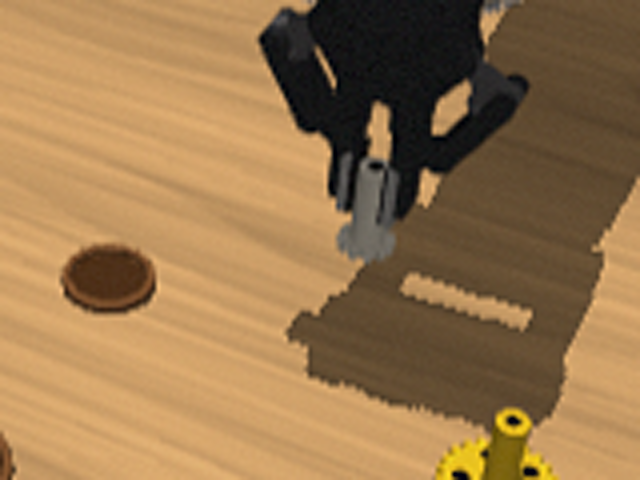

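The smallest gear is held at crop (367,215). Moving it to the smallest nest.

```bash
python3 -m creep '[{"grip":10,"linear":[-1,-25,0],"rot":[0,0,0]},{"grip":10,"linear":[-1,-35,0],"rot":[0,0,0]},{"grip":10,"linear":[-2,-35,0],"rot":[0,0,0]},{"grip":10,"linear":[-1,-35,0],"rot":[0,0,0]},{"grip":10,"linear":[-1,-20,15],"rot":[0,0,0]},{"grip":10,"linear":[0,0,30],"rot":[0,0,0]},{"grip":10,"linear":[0,0,0],"rot":[0,0,0]},{"grip":10,"linear":[0,0,0],"rot":[0,0,0]},{"grip":10,"linear":[0,0,0],"rot":[0,0,0]}]'
python3 - <<'E'
from h import *
for n,(u,v) in (("scene",(327,160)),):
    p,d=imaging.capture(n);k=p[v-60:v+60,u-80:u+80,::-1];cv2.imwrite(f"pics/j_{n}.png",cv2.resize(k,None,fx=4,fy=4,interpolation=cv2.INTER_CUBIC))
E
```

```text
time_s: 14.02
eef_pos: [452.5, 0.3, 68.3]
ee_rot: [-0.0, -0.0, 1.0, 0.0]
force: [-0.1, -0.2, -0.1]
grip_width: 0.19
```

View pics/j_scene.png

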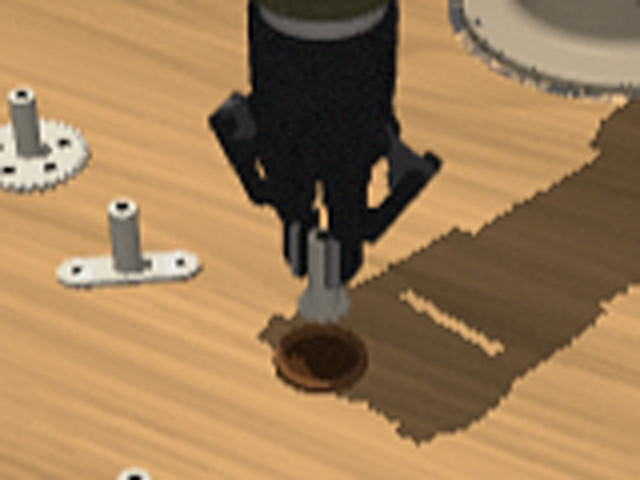

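The smallest gear (crop (325,300)) is above its nest, whose centre is at (321,357). Lowering by 40.5 mm.

```bash
python3 -m creep '[{"grip":10,"linear":[0,0,15],"rot":[0,0,0]},{"grip":10,"linear":[0,0,14],"rot":[0,0,0]},{"grip":10,"linear":[0,0,8],"rot":[0,0,0]},{"grip":10,"linear":[0,0,3.5],"rot":[0,0,0]},{"grip":10,"linear":[0,0,0],"rot":[0,0,0]},{"grip":10,"linear":[0,0,0],"rot":[0,0,0]}]';python3 -m creep '[{"grip":24,"linear":[0,0,0],"rot":[0,0,0]},{"grip":30,"linear":[0,0,0],"rot":[0,0,0]},{"grip":45,"linear":[0,0,0],"rot":[0,0,0]},{"grip":50,"linear":[0,0,0],"rot":[0,0,0]},{"grip":50,"linear":[0,0,0],"rot":[0,0,0]},{"grip":50,"linear":[0,0,-15],"rot":[0,0,0]},{"grip":50,"linear":[0,0,-25],"rot":[0,0,0]},{"grip":50,"linear":[0,0,-30],"rot":[0,0,0]},{"grip":50,"linear":[0,0,-5],"rot":[0,0,0]},{"grip":50,"linear":[0,0,0],"rot":[0,0,0]}]'
python3 - <<'E'
from h import *
for n,(u,v) in (("scene",(327,160)),):
    p,d=imaging.capture(n);k=p[v-60:v+60,u-80:u+80,::-1];cv2.imwrite(f"pics/k_{n}.png",cv2.resize(k,None,fx=4,fy=4,interpolation=cv2.INTER_CUBIC))
E
```

```text
time_s: 14.57
eef_pos: [452.8, -0.1, 27.9]
ee_rot: [0.0, -0.0, 1.0, -0.0]
force: [1.0, 0.3, -0.8]
grip_width: 0.188
time_s: 15.4
eef_pos: [453.4, -0.4, 103.9]
ee_rot: [0.002, -0.0, 1.0, -0.001]
force: [-0.4, -0.5, -0.9]
grip_width: 0.586
```

View pics/k_scene.png

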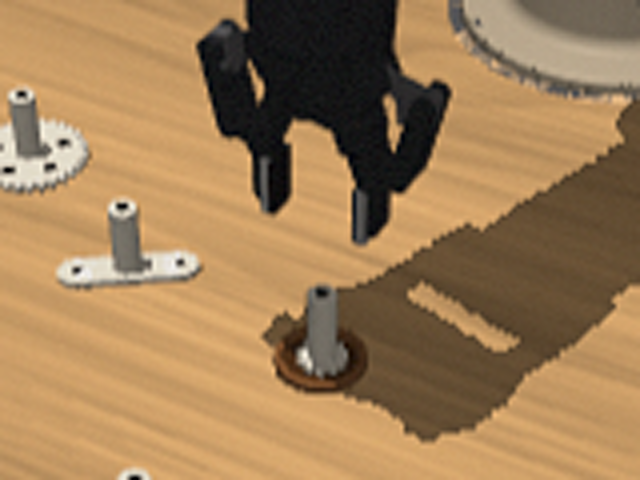

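The smallest gear is seated at crop (321,355). The largest gear is next, at (369,-277).

```bash
python3 -m creep '[{"grip":50,"linear":[7,-20.6,0],"rot":[0,0,0]},{"grip":50,"linear":[10,-34,0],"rot":[0,0,0]},{"grip":50,"linear":[10,-34,0],"rot":[0,0,0]},{"grip":50,"linear":[10,-34,0],"rot":[0,0,0]},{"grip":50,"linear":[10,-34,0],"rot":[0,0,0]},{"grip":50,"linear":[10,-34,0],"rot":[0,0,0]},{"grip":50,"linear":[10,-34,0],"rot":[0,0,0]},{"grip":50,"linear":[10,-34,0],"rot":[0,0,0]},{"grip":50,"linear":[7.4,-18,25],"rot":[0,0,0]},{"grip":50,"linear":[0,0,0],"rot":[0,0,0]},{"grip":50,"linear":[0,0,0],"rot":[0,0,0]},{"grip":50,"linear":[0,0,0],"rot":[0,0,0]}]' 40
```

```text
time_s: 16.45
eef_pos: [368.0, -275.9, 76.8]
ee_rot: [-0.0, -0.0, 1.0, 0.001]
force: [0.7, -0.2, -0.8]
grip_width: 0.585
```

```bash
python3 -m creep '[{"grip":50,"linear":[-0.7,-1,24],"rot":[0,0,0]},{"grip":50,"linear":[0,0,20],"rot":[0,0,0]},{"grip":50,"linear":[0,0,10],"rot":[0,0,0]},{"grip":50,"linear":[0,0,0],"rot":[0,0,0]},{"grip":50,"linear":[0,0,0],"rot":[0,0,0]},{"grip":10,"linear":[0,0,0],"rot":[0,0,0]},{"grip":10,"linear":[0,0,0],"rot":[0,0,0]},{"grip":10,"linear":[0,0,0],"rot":[0,0,0]},{"grip":10,"linear":[0,0,0],"rot":[0,0,0]},{"grip":10,"linear":[0,0,0],"rot":[0,0,0]},{"grip":10,"linear":[0,0,0],"rot":[0,0,0]},{"grip":10,"linear":[0,0,0],"rot":[0,0,0]}]' 50;  python3 -m creep '[{"grip":10,"linear":[0,0,-10],"rot":[0,0,0]},{"grip":10,"linear":[0,0,-20],"rot":[0,0,0]},{"grip":10,"linear":[0,0,-30],"rot":[0,0,0]},{"grip":10,"linear":[0,0,-30],"rot":[0,0,0]},{"grip":10,"linear":[0,0,0],"rot":[0,0,0]},{"grip":10,"linear":[0,0,0],"rot":[0,0,0]}]' 60
python3 - <<'E'
from h import *
for n,(u,v) in (("scene",(240,130)),):
    p,d=imaging.capture(n);k=p[v-60:v+60,u-80:u+80,::-1];cv2.imwrite(f"pics/l_{n}.png",cv2.resize(k,None,fx=4,fy=4,interpolation=cv2.INTER_CUBIC))
E
```

```text
time_s: 17.45
eef_pos: [369.2, -278.2, 24.3]
ee_rot: [0.001, -0.0, 1.0, -0.001]
force: [0.2, 1.4, 6.6]
grip_width: 0.189
time_s: 17.95
eef_pos: [369.2, -278.3, 115.0]
ee_rot: [0.001, -0.0, 1.0, -0.001]
force: [-0.7, 0.4, -0.4]
grip_width: 0.19
```

View pics/l_scene.png

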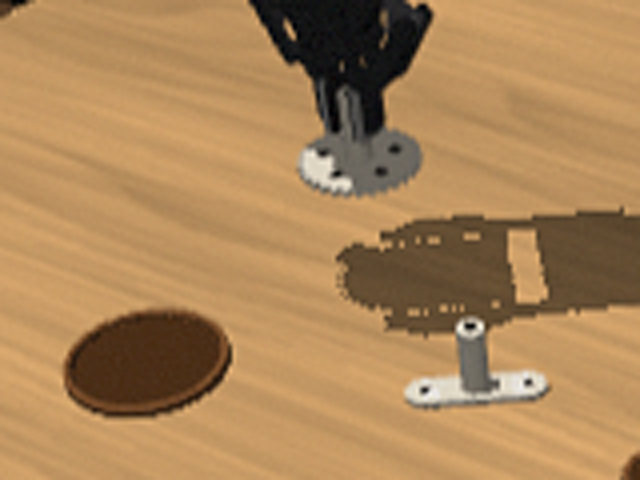

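The largest gear is held at crop (360,160). The largest nest is at crop (148,360).

```bash
python3 -m creep '[{"grip":10,"linear":[-20.3,-9.7,0],"rot":[0,0,0]},{"grip":10,"linear":[-30,-14,0],"rot":[0,0,0]},{"grip":10,"linear":[-30,-14,0],"rot":[0,0,0]},{"grip":10,"linear":[-30,-14,0],"rot":[0,0,0]},{"grip":10,"linear":[-25,-12,0],"rot":[0,0,0]},{"grip":10,"linear":[-15,-7,15],"rot":[0,0,0]},{"grip":10,"linear":[0,0,30],"rot":[0,0,0]},{"grip":10,"linear":[0,0,0],"rot":[0,0,0]},{"grip":10,"linear":[0,0,0],"rot":[0,0,0]},{"grip":10,"linear":[0,0,0],"rot":[0,0,0]}]'
python3 - <<'E'
from h import *
for n,(u,v) in (("scene",(197,130)),):
    p,d=imaging.capture(n);k=p[v-60:v+60,u-80:u+80,::-1];cv2.imwrite(f"pics/m_{n}.png",cv2.resize(k,None,fx=4,fy=4,interpolation=cv2.INTER_CUBIC))
E
```

```text
time_s: 18.83
eef_pos: [518.8, -348.5, 69.0]
ee_rot: [-0.0, 0.0, 1.0, 0.0]
force: [0.1, -0.0, -0.7]
grip_width: 0.188
```

View pics/m_scene.png

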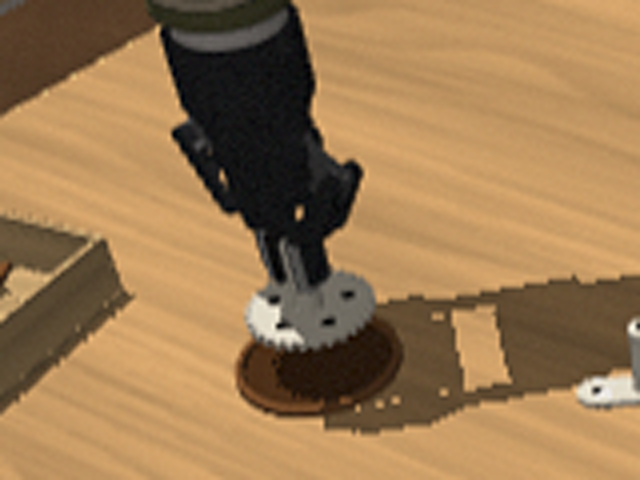

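```bash
python3 -m creep '[{"grip":10,"linear":[-0.5,0,15],"rot":[0,0,0]},{"grip":10,"linear":[0,0,14],"rot":[0,0,0]},{"grip":10,"linear":[0,0,8],"rot":[0,0,0]},{"grip":10,"linear":[0,0,4],"rot":[0,0,0]},{"grip":10,"linear":[0,0,0],"rot":[0,0,0]},{"grip":10,"linear":[0,0,0],"rot":[0,0,0]}]';python3 -m creep '[{"grip":24,"linear":[0,0,0],"rot":[0,0,0]},{"grip":30,"linear":[0,0,0],"rot":[0,0,0]},{"grip":45,"linear":[0,0,0],"rot":[0,0,0]},{"grip":50,"linear":[0,0,0],"rot":[0,0,0]},{"grip":50,"linear":[0,0,0],"rot":[0,0,0]},{"grip":50,"linear":[0,0,-15],"rot":[0,0,0]},{"grip":50,"linear":[0,0,-25],"rot":[0,0,0]},{"grip":50,"linear":[0,0,-30],"rot":[0,0,0]},{"grip":50,"linear":[0,0,-20],"rot":[0,0,0]},{"grip":50,"linear":[0,0,0],"rot":[0,0,0]}]'; python3 -m creep '[{"grip":50,"linear":[35,0,-10],"rot":[0,0,0]},{"grip":50,"linear":[35,0,-10],"rot":[0,0,0]},{"grip":50,"linear":[35,0,-10],"rot":[0,0,0]},{"grip":50,"linear":[35,0,-10],"rot":[0,0,0]},{"grip":50,"linear":[35,0,-10],"rot":[0,0,0]},{"grip":50,"linear":[0,0,0],"rot":[0,0,0]},{"grip":50,"linear":[0,0,0],"rot":[0,0,0]}]'
python3 - <<'E'
from h import *
for n in ("top","scene"):
    p,d=imaging.capture(n);cv2.imwrite(f"pics/z_{n}.png",p[:,:,::-1]);W=cloud(n,d);P=W[(d>0)&(d<1500)]
    for nm,x,y in [("g1",452,0),("g2",609,218),("g3",629,-12),("g4",519,-349),("flange",537,381),("link",438,-148)]:
        q=P[np.hypot(P[:,0]-x,P[:,1]-y)<25]; t=q[(q[:,2]>46)&(q[:,2]<62)]
        print(n,nm,len(t),t.mean(0).round(1) if len(t) else 0)
    for i,k in enumerate([p[130:290,160:500] if n=="top" else p[110:300,170:510]]):
        cv2.imwrite(f"pics/zc_{n}.png",cv2.resize(k[:,:,::-1],None,fx=2.3,fy=2.3,interpolation=cv2.INTER_CUBIC))
E
```

```text
time_s: 19.38
eef_pos: [519.8, -348.8, 28.3]
ee_rot: [0.0, 0.0, 1.0, -0.0]
force: [-0.7, -0.3, 0.3]
grip_width: 0.194
time_s: 20.22
eef_pos: [521.0, -349.8, 122.2]
ee_rot: [0.003, -0.0, 1.0, -0.003]
force: [0.4, 0.6, 0.2]
grip_width: 0.586
time_s: 20.8
eef_pos: [343.7, -348.8, 167.6]
ee_rot: [0.0, 0.001, 1.0, -0.0]
force: [0.8, 0.6, -0.1]
grip_width: 0.588
top g1 40 [4.527e+02 4.000e-01 5.410e+01]
top g2 39 [607.8 217.9  54.8]
top g3 38 [627.3 -11.9  54. ]
top g4 44 [ 517.7 -346.7   54.9]
top flange 37 [537.6 381.3  51.2]
top link 39 [ 437.7 -148.    52.3]
scene g1 51 [ 4.555e+02 -3.000e-01  5.300e+01]
scene g2 85 [610.9 217.4  53.4]
scene g3 69 [630.8 -12.1  53.6]
scene g4 43 [ 521.  -348.    52.9]
scene flange 82 [539.6 380.7  51.2]
scene link 39 [ 440.6 -148.8   51.4]
```

View pics/zc_top.png

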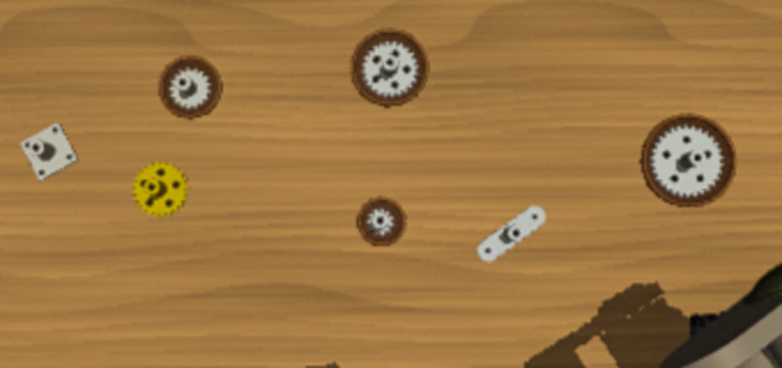

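View pics/zc_scene.png

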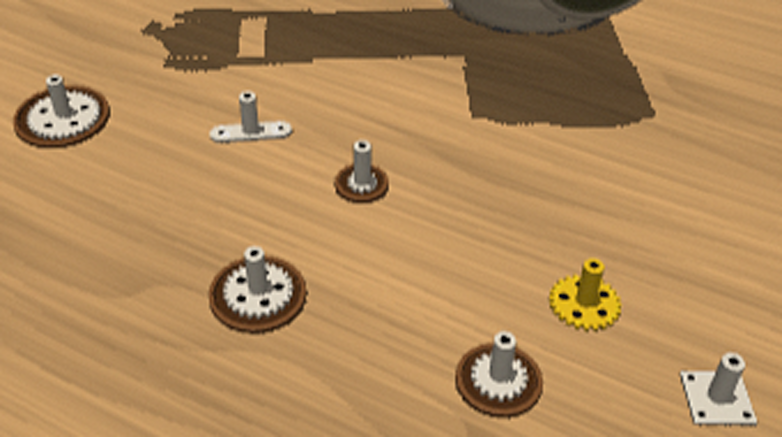

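All four gears look concentric in their nests. In the top crop they are at (381,221), (190,88), (390,67) and (688,160). The sleeve tops are about 3 mm higher than on the table, as expected on the recess floors. The flange, link arm and yellow gear haven't moved. Handing the job in.

```bash
python3 -c "
from rig import ctrl; print(ctrl.finish_job())"
```

```text
the job is handed in; nothing more can be done
None
```

I put each of the four gears into the nest of its own size, released them, backed the gripper away and handed the job in at about 21 s of the 104 s allowed. No verdict was reported.

- **Centring:** in the last pictures from both cameras, all four gears sit flat and roughly concentric in their nests. The sleeves came out within about 3 mm of the measured nest centres; the limit is 12 mm.
- **Height:** the sleeve tops read 53–55 mm above the table. That is about 3 mm higher than on the bare table, which matches gears resting on the recess floors.
- **Parts to leave alone:** the flange and link arm read within 1 mm of where they started, and the yellow gear looks unmoved.
- **Disagreement between checks:** the two cameras differ by 2–4 mm, mostly in x. That is about the calibration error, so I used averages of the two. No check failed.

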